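Load the two-roll label stand and cap its spindle

TASK

Load the label stand: thread the wide roll onto its spindle first and push it up to the brake disc, then thread the narrow roll on against it, so that each roll stands behind its own lane of the tear bar. Then fit the end cap: lift it over the bump at the spindle's tip, press it and the rolls back against the sprung disc until it bottoms, let it down so that it hooks behind the bump, and let go. The spindle is clamped at a height that nobody has measured, so feel for it, and leave the other things on the table where they are.

Things in the scene. Friction and masses are not known exactly. Their poses are not given: they have to be found in the camera images.
- stand: Grey steel label stand, fixed; base plate 170 x 170 mm, origin on the table below its middle, z up. A slotted post 52 mm wide, 106 mm high stands on its +y side (inner face y = +62 mm). A level steel spindle, a 20 mm round rod, runs from it along local -y over the line x = 0 to its tip at y = -50 mm. Front (-x): a tear bar, top 43 mm, with a wide lane by the post and a narrow one by the tip.
- tip_mark (a point): Point on the table, straight below the spindle's tip; axes as the stand's. HEIGHT UNKNOWN: the spindle is clamped in the post's slot with its axis anywhere from 66 to 90 mm above the table and this is not reported: feel for it (say, touch the rod's top from above) or see it.
- bump_mark (a point): Point on the table straight below the bump on top of the rod near its tip (stand y = -41 to -47 mm): 6 mm wide, 4 mm above the rod's top, upright faces. To pass it a 28 mm bore must be held with its centre 2 mm above the rod's axis (1.5 mm either way). Behind it a part may be let down: its bore then rests on the rod, its centre 4 mm below the rod's axis.
- disc_mark (a point): Point on the table straight below the free face of the brake disc (stand y = +35 mm): a black disc, 54 mm across, riding on the rod in front of the post. Its spring (2 N when free, 0.4 N more per mm) lets it be pushed 10 mm towards the post.
- rack: Low rack fixed to the table, 74 x 196 mm: two aluminium rods along its y at x = -24 and +24 mm (tops 20 mm up) in three plates 26 mm high; origin on the table below its middle. The rolls stand on edge on it, one in each bay, either way round, axes along the rack's y.
- roll_wide_c (a point): Centre of the wide paper label roll (loose, 0.11 to 0.23 kg): 64 mm outside diameter, 45 mm wide, through bore of 28 mm along its own y axis, about which it may have turned. In the rack its centre is 43 mm above the table.
- roll_narrow_c (a point): Centre of the narrow paper label roll (loose, 0.07 to 0.14 kg): 64 mm outside diameter, 28 mm wide, otherwise like the wide one.
- cap_c (a point): Centre of the grey end cap (loose, 0.1 kg), a block 50 mm wide (x), 26 deep (y), 56 tall (z) that stands on the table, centre 28 mm up. Its +y face, which goes on first, is a wall 8 mm thick with a 28 mm round bore through its middle, on the y axis through this point. Behind the wall is a pocket 40 x 46 mm, 13 mm deep, closed at the -y end.
- cap_in (a point): Middle of the cap's bored +y face, 13 mm from the cap's centre. Pushed on over both rolls the cap bottoms with the spindle's tip on its closed end, the disc then 9 mm back; it can go down behind the bump when the disc is 5 to 9 mm back, and the spring then holds its wall against the bump (cap centre at stand y = -46 mm).
- tape: Roll of sticky tape lying flat, 104 mm across, 25 mm high; bystander.
- stamp: Date stamp with a brown knob, 24 x 42 x 64 mm, standing; bystander.
- book: Black notebook, 105 x 153 x 16 mm; bystander.
Things that resemble listed ones, but are neither listed nor needed, are in the scene too. Leave any orange or pink look-alike of the part that bears roll_wide_c alone.

How it is judged:
On the way, in this order (a step that is already met when the one before it is completed fails the run):
1. the wide roll is threaded onto the spindle, wholly past the bump (y of roll_wide_c in the frame of stand between -0.012 and 0.025 m and x of roll_wide_c in the frame of stand between -0.007 and 0.007 m and height (world z) of roll_wide_c between 0.055 and 0.097 m), for 0.2 s.
2. the narrow roll is threaded on after it, wholly past the bump (y of roll_narrow_c in the frame of stand between -0.027 and -0.005 m and x of roll_narrow_c in the frame of stand between -0.007 and 0.007 m and height (world z) of roll_narrow_c between 0.055 and 0.097 m and y of roll_wide_c in the frame of stand above 0.005 m), for 0.2 s.
At the end, for the whole second after the job is handed in: Wide roll on the spindle against the brake disc (5 mm either way), narrow roll next to it (4 mm), cap hooked behind the bump (4 mm along the spindle), all within 7 mm of the spindle's line, at least 55 mm up, square to it within 0.2 rad, released and at rest (y of roll_wide_c in the frame of stand between 0.0125 and 0.0225 m and x of roll_wide_c in the frame of stand between -0.007 and 0.007 m and y of roll_narrow_c in the frame of stand between -0.023 and -0.015 m and x of roll_narrow_c in the frame of stand between -0.007 and 0.007 m and y of cap_c in the frame of stand between -0.05 and -0.042 m and x of cap_c in the frame of stand between -0.007 and 0.007 m and height (world z) of cap_c between 0.055 and 0.091 m and height (world z) of each of roll_wide_c, roll_narrow_c above 0.055 m and angle between the y axis of each of cap_c, roll_wide_c, roll_narrow_c and the y axis of stand, either way round below 0.2 rad and linear speed of each of cap, roll_wide, roll_narrow below 0.02 m/s); the robot touches nothing.
It fails at once if the sticky tape, the date stamp or the notebook is moved by more than 30 mm (distance of any of tape, stamp, book from where it was at the start of the episode above 0.03 m).
It also fails if it takes over 72 s, if anything falls off the work surface, if the arm or the gripper's body presses on something with over 40 N, if the wrist force passes 120 N, or if a joint passes its speed limit or range.

ROBOT

A 6-joint arm with a two-finger parallel gripper is mounted at the origin on a cart in front of the work surface, level with it; the furniture and walls round the work are solid. World frame = base frame: x ahead of the robot, y to its left, z up, the work surface at z = 0. Lengths are in m, angles in rad, forces in N, time in s.
With the tool pointing down it reaches from about 0.15 to 0.775 m from the base axis. Payload 6.1 kg.
Tool frame: the origin (TCP) lies at the very end of the fingers, on their centre line; the grasp point (between the pads) lies 19 mm behind it; z points along the fingers, y is the line along which they close (so a half turn about z gives the same grasp; the last joint's range is limited). The gripper opens to 85 mm and grips with 20 to 120 N. Pads are 22 mm wide; open, the fingers measure 114 mm over their backs; the gripper's body (76 mm by 85 mm) begins 54 mm behind the grasp point. The pads swing forward as they close: fully open they stand 13 mm farther back than shut.
Start: joints at [-1.175, 0.126, -0.04, 1.405, 0, 1.571], TCP at [0.202, -0.484, 0.231] pointing down, gripper open.
Joint ranges: [-2.72, 2.72], [-0.95, 1.95], [-1.27, 1.35], [-1.78, 2.02], [-1.46, 1.47], [-3.14, 3.14]. Speed limits (rad/s): [2.39, 2.39, 3.01, 3.14, 3.14, 3.14].

INTERFACE

Orientations are given as a rotation vector (axis times angle).
In Python, from cell import env, viewer, hand_in gives the robot as it stands.
- The arm moves only by the shell command python3 -m jog 'ROWS' [FORCE]. ROWS is JSON, one flat list of numbers, 7 for each row, row after row: the opening in per cent of the stroke, from 0 (shut) to 100 (fully open), then the shift along the tool's x, y, z in cm, then the turn, a rotation vector about the tool's x, y, z in rad. In form: [jaw, dx, dy, dz, ax, ay, az, jaw, dx, dy, dz, ax, ay, az, ...]. A call has exactly 10 rows; each row shifts and turns the commanded pose from where the row before left it, along the tool's axes as they then stand; what a row does not reach is not made up. A row lasts 1/10 s, in which the tool goes at most 50 mm and 8.59 degrees, less where a joint would pass 70% of its speed; a pose out of reach is approached as far as the arm can. A call is refused whole if a number of a shift passes 5 or a number of a turn 0.15, either way. A call with a gripper value outside its range is refused whole. The fingers move at their own pace and stop on an object; FORCE is the grip in N (left out, the last holds). Time passes only in rows, so rows that do not move let the fingers close, or fill a call up. It gives the time, the measured TCP pose, the force, the opening and the grip force at its end, in the units of the state.
- env.state(): the state, without advancing time (a new reading comes with each control period).
- viewer.capture(name): name is "scene" or "top" or "wrist"; returns a dict with "color" (400x640x3 uint8, red, green, blue), "vfov" (degrees; the focal length in pixels is half the picture's height over the tangent of half this angle, whatever the lens; pixels are square), "cx", "cy" (the principal point, pixels), "T" (4x4, takes a point from camera to world coordinates); the wrist camera has in their place "hand_eye" (4x4, takes a point from camera to tool coordinates, whose origin is the TCP and whose axes are the flange's). Camera axes: x right, y up, looking along -z (the intrinsics and any distortion apply to the point x, -y, -z); pixel columns grow to the right and rows downward; lengths in m; the calibration is good to about 2 mm. A picture is of the moment at which its call begins: read the wrist's pose just before it. There is no depth.
- hand_in(): hands the job in; it is judged then, once.
The state is a dict: "t": time; "joint_positions": joint angles; "qvel": joint speeds; "tau": joint torques, N m; "ee_pos": TCP position; "ee_rot": TCP orientation; "contact_force": force on the tool from outside, world axes, zero at the start; "wrist_torque": the same for the moment, N m; "grip_width": finger opening in m; "gripper_force": force on a finger pad.
Only numpy, scipy, OpenCV 4.12 (cv2) and the standard library are available. Lean on these libraries where they do the work, as an engineer would, in place of code of your own. Each camera call takes 0.05 s, during which the arm holds its last target. There are 200 camera calls.

## Working session

There is one attempt and no reset: what is moved stays moved. The work goes in short steps, Python scripts to look and compute and a shell command to move; the robot and the scene stay as the last step left them, time stands still between calls to the robot, and variables do not carry over. Pictures are saved under pics/ and viewed, at most 10 in all, crops included, and the job is handed in when it is done.

```bash
ls; mkdir -p pics; python3 - <<'E'
from cell import env,viewer
import cv2,json,numpy as np
print(env.state())
for n in("scene","top"):
    c=viewer.capture(n); cv2.imwrite(f"pics/{n}0.png",c["color"][:,:,::-1])
    print(n,{k:(v.tolist() if hasattr(v,'tolist') else v) for k,v in c.items() if k!="color"})
E
```

```text
pics
{'t': 0.0, 'joint_positions': array([-1.17499247e+00,  1.26406733e-01, -4.06079202e-02,  1.40540035e+00,
        1.61756638e-05,  1.57078855e+00]), 'qvel': array([-3.09199986e-03, -6.58253404e-04, -1.74472096e-03,  2.84268672e-03,
        5.57456366e-05, -2.47952727e-04]), 'tau': array([-1.34762777e-04, -4.35915077e+01,  3.52924204e+01,  1.73005345e-02,
       -7.56563077e-05,  5.56359097e-06]), 'ee_pos': array([ 0.20226165, -0.48403423,  0.23051449]), 'ee_rot': array([-3.07871102e+00, -6.17376113e-01,  4.74745455e-04]), 'contact_force': array([-0.50653225,  0.08269109, -0.37736819]), 'wrist_torque': array([ 0.03756928, -0.01988325,  0.02651542]), 'gripper_force': 0.0, 'grip_width': 0.08555012116088985}
scene {'vfov': 43.862969780709115, 'cx': 325.2142660822279, 'cy': 202.531044988208, 'T': [[-0.027495674791622838, -0.519763841165076, 0.8538674002941437, 1.8141528845143184], [0.9996115745488044, -0.018183179256705997, 0.021120417140254928, -0.006962289485715856], [0.0045483948611782545, 0.854116456585075, 0.5200619104440765, 0.7992042984355902], [0.0, 0.0, 0.0, 1.0]]}
top {'vfov': 53.69410255880061, 'cx': 321.48322022370473, 'cy': 206.40348483408314, 'T': [[0.025777344854868635, 0.9885714314557119, -0.1485330044193462, 0.3376182993654203], [-0.9996368079927362, 0.024322174116538576, -0.011605341543355206, -0.05794617522556639], [-0.007860063506507172, 0.14877821331044777, 0.9888393512830203, 1.429912672931759], [0.0, 0.0, 0.0, 1.0]]}
```

View pics/top0.png

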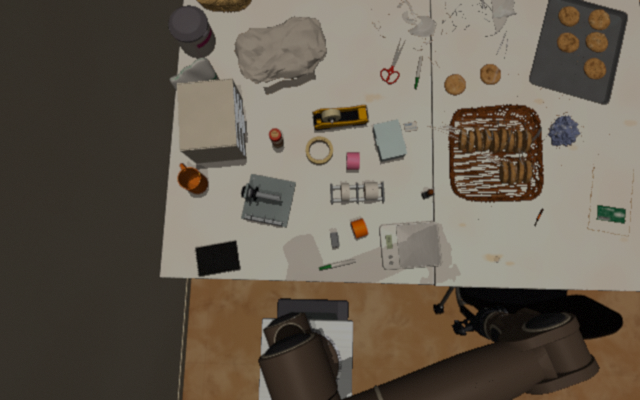

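View pics/scene0.png

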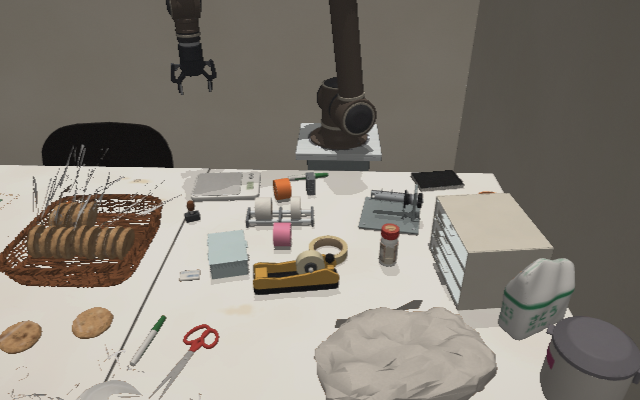

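The top view shows the stand at (268,200), with the post on its left (about 250,190). The rack is at (357,192) with two white rolls, and a small grey block at (335,238) is probably the cap. The tape is at (319,151), the stamp at (428,194) and the notebook at (217,258).

What could be mistaken for the wide roll:
- white rolls at (346,192) and (374,192) in the rack
- orange roll at (359,229)
- pink roll at (352,160)

By the description I want the white ones in the rack, so I'll check that in one close crop.

```bash
cat > h.py <<'E'
import numpy as np,cv2
from scipy.spatial.transform import Rotation as R
from cell import env,viewer
def cam(n):
    s=env.state(); c=viewer.capture(n)
    T=np.array(c["T"]) if "T" in c else None
    if T is None:
        W=np.eye(4); W[:3,:3]=R.from_rotvec(s["ee_rot"]).as_matrix(); W[:3,3]=s["ee_pos"]; T=W@np.array(c["hand_eye"])
    f=c["color"].shape[0]/2/np.tan(np.radians(c["vfov"])/2)
    return dict(im=c["color"][:,:,::-1].copy(),T=T,f=f,cx=c["cx"],cy=c["cy"])
def ray(c,u,v,z):
    d=c["T"][:3,:3]@np.array([(u-c["cx"])/c["f"],-(v-c["cy"])/c["f"],-1]); o=c["T"][:3,3]
    return o+d*(z-o[2])/d[2]
def proj(c,p):
    q=c["T"][:3,:3].T@(np.array(p)-c["T"][:3,3])
    return c["cx"]-c["f"]*q[0]/q[2], c["cy"]+c["f"]*q[1]/q[2]
def st():
    s=env.state(); return s["t"],s["ee_pos"].round(4),s["ee_rot"].round(3),s["contact_force"].round(1),s["joint_positions"].round(2),round(s["grip_width"],4)
E
python3 - <<'E'
from h import *
c=cam("top"); im=c["im"][165:255,235:400]
cv2.imwrite("pics/topcrop.png",cv2.resize(im,None,fx=4.8,fy=4.8,interpolation=cv2.INTER_CUBIC))
for n,u,v,z in [("stand",268,200,0),("rack",357,192,.02),("rollL",346,192,.043),("rollR",374,192,.043),("cap",335,238,.056),("tape",319,151,.02),("book",217,258,.016),("stamp",428,194,.03)]: print(n,ray(c,u,v,z).round(3))
s=env.state();w=viewer.capture("wrist");print(w["hand_eye"],w["vfov"],w["cx"],w["cy"])
E
```

```text
stand [0.571 0.156 0.   ]
rack [ 0.605 -0.169  0.02 ]
rollL [ 0.6   -0.128  0.043]
rollR [ 0.602 -0.228  0.043]
cap [ 0.434 -0.092  0.056]
tape [ 0.756 -0.027  0.02 ]
book [0.355 0.325 0.016]
stamp [ 0.602 -0.423  0.03 ]
[[ 1.07775528e-03  9.55688999e-01  2.94376249e-01  7.48708247e-02]
 [ 9.99999402e-01 -9.75821451e-04 -4.93153941e-04 -3.66383183e-05]
 [-1.84043137e-04  2.94376605e-01 -9.55689479e-01 -1.42936381e-01]
 [ 0.00000000e+00  0.00000000e+00  0.00000000e+00  1.00000000e+00]] 68.13129844040068 320.6717955895589 199.46684402696872
```

View pics/topcrop.png

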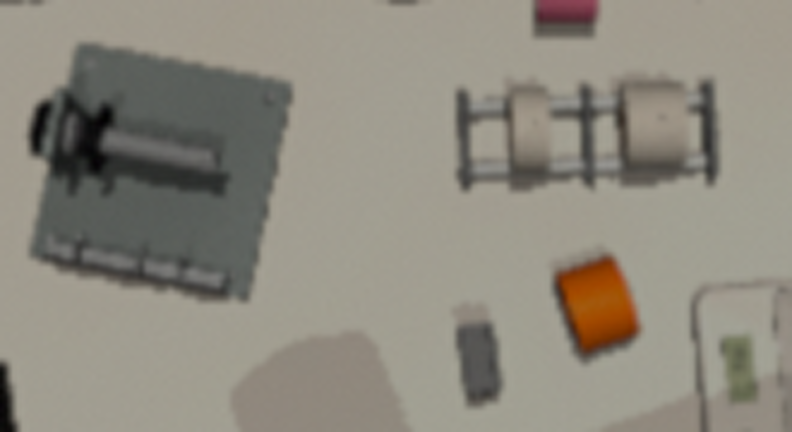

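The crop shows the narrow roll in the rack's left bay at (528,127) and the wide one in the right bay at (655,122). The cap is at (478,360), and the orange one at (597,305) and pink one at (566,10) are decoys. The stand's plate corners are (80,45), (290,85), (245,298) and (32,255), and the spindle tip is at about (218,155).

```bash
python3 - <<'E'
from h import *
c=cam("top"); P=lambda cu,cv_,z: ray(c,235+(cu+.5)/4.8-.5,165+(cv_+.5)/4.8-.5,z)[:2]
k=[P(*q,.004) for q in[(80,45),(290,85),(245,298),(32,255)]]
print("stand c",np.mean(k,0).round(4)); 
y=(k[0]-k[1]+k[3]-k[2]); x=(k[0]-k[3]+k[1]-k[2]); print("yaw",np.arctan2(-y[0],y[1]),np.arctan2(x[1],x[0]),np.linalg.norm(y)/2,np.linalg.norm(x)/2)
print("tip",P(218,155,.078),"rod near disc",P(110,137,.085))
r=[P(*q,.026) for q in[(463,137),(710,131)]]; print("rack",r,np.mean(r,0)); d=r[0]-r[1];print(np.arctan2(-d[0],d[1]))
print("narrow",P(528,127,.06),"wide",P(655,122,.06))
print("cap",[P(*q,.056).round(3) for q in[(460,325),(488,320),(500,398),(472,404)]])
s=env.state();print(R.from_rotvec(s["ee_rot"]).as_matrix().round(3))
E
```

```text
stand c [0.5708 0.1541]
yaw -0.17077071976827377 -0.16890697406292512 0.1653693768147915 0.1666799505620538
tip [0.57054916 0.10284811] rod near disc [0.58061446 0.18054857]
rack [array([ 0.59774221, -0.07480014]), array([ 0.60684219, -0.26031025])] [ 0.6022922 -0.1675552]
0.04901451201963473
narrow [ 0.600066   -0.12194049] wide [ 0.60606364 -0.21506442]
cap [array([ 0.454, -0.075]), array([ 0.458, -0.096]), array([ 0.402, -0.105]), array([ 0.397, -0.085])]
[[ 0.923  0.386 -0.   ]
 [ 0.386 -0.923  0.001]
 [-0.    -0.001 -1.   ]]
```

```bash
python3 -m jog '[100,3.7,-3.2,0,0,0,0,100,3.7,-3.2,0,0,0,0,100,3.7,-3.2,0,0,0,0,100,3.7,-3.2,0,0,0,0,100,3.7,-3.2,0,0,0,0,100,3.7,-3.2,0,0,0,0,100,3.7,-3.2,0,0,0,0,100,3.7,-3.2,0,0,0,0,100,3.7,-3.2,0,0,0,0,0,0,0,0,0,0,-0.15]' 40; python3 - <<'E'
from h import *
print(st()); c=cam("wrist"); cv2.imwrite("pics/w1.png",c["im"]); np.save("w1.npy",c,allow_pickle=True)
E
```

```text
t: 1.25
ee_pos: [0.4004, -0.0854, 0.2312]
ee_rot: [-3.02, -0.86, -0.002]
contact_force: [0.2, -0.5, 0.6]
grip_width: 0.0732
gripper_force: 0.0
(1.25, array([ 0.4004, -0.0854,  0.2312]), array([-3.02e+00, -8.60e-01, -2.00e-03]), array([ 0.2, -0.5,  0.6]), array([-0.21, -0.09, -0.26,  1.4 ,  0.  ,  2.38]), 0.0732)
```

View pics/w1.png

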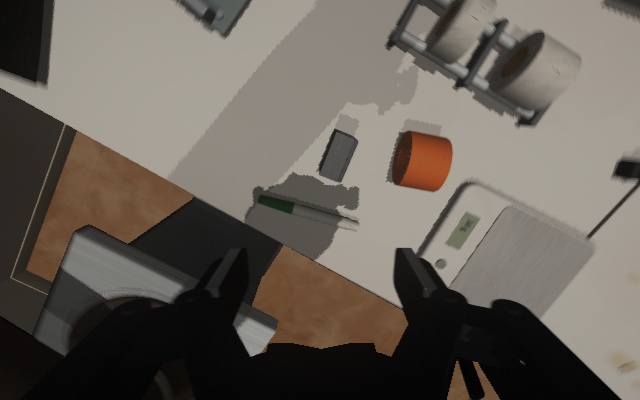

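The view shows the cap at (340,155), the orange decoy at (422,160), the rack rolls at (462,28) and (540,75), and the corner of the stand at the top. The cap's bored face isn't visible from here, so next I go over the stand.

```bash
python3 -m jog '[0,0,0,0,0,0,-0.15,0,0,0,0,0,0,-0.15,0,0,0,0,0,0,-0.15,0,0,0,0,0,0,-0.15,0,4.2,2.1,0,0,0,-0.15,0,4.2,2.1,0,0,0,-0.095,0,4.2,2.1,0,0,0,0,0,4.2,2.1,0,0,0,0,0,4.2,2.1,0,0,0,0,0,4.2,2.1,0,0,0,0]'; python3 - <<'E'
from h import *
print(st()); c=cam("wrist"); print(st()); cv2.imwrite("pics/w2.png",c["im"]); np.save("w2.npy",c,allow_pickle=True)
E
```

```text
t: 2.3
ee_pos: [0.5804, 0.1249, 0.2312]
ee_rot: [2.416, 2.008, -0.0]
contact_force: [1.3, 0.6, -0.3]
grip_width: -0.0003
gripper_force: 0.0
(2.3, array([0.5804, 0.1249, 0.2312]), array([ 2.416,  2.008, -0.   ]), array([ 1.3,  0.6, -0.3]), array([ 0.21,  0.26,  0.12,  1.43, -0.  ,  1.97]), -0.0003)
(2.35, array([0.5838, 0.1299, 0.2291]), array([-2.411, -2.011, -0.003]), array([ 2.2,  2.4, -0.7]), array([0.22, 0.27, 0.13, 1.43, 0.  , 1.97]), 0.0002)
```

View pics/w2.png

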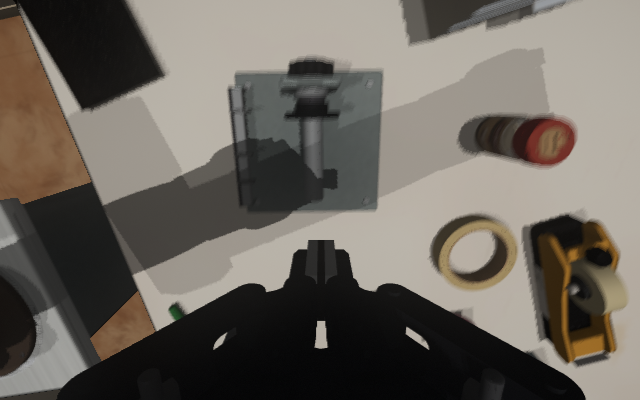

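This shows the stand square in view. The plate corners are about (236,73), (382,70), (377,210) and (247,212), and the rod runs from (312,115) to (311,200). The gripper hides the cap.

```bash
python3 - <<'E'
from h import *
c=np.load("w2.npy",allow_pickle=True).item()
k=[ray(c,*q,.004)[:2] for q in[(236,73),(382,70),(377,210),(247,212)]]
print(np.round(k,4)); print(np.mean(k,0))
y=(k[0]-k[3]+k[1]-k[2]); x=(k[1]-k[0]+k[2]-k[3]); print("yaw",np.arctan2(-y[0],y[1]),np.arctan2(x[1],x[0]),np.linalg.norm(y)/2,np.linalg.norm(x)/2)
for z in(.066,.078,.09):
  a=ray(c,312,118,z+.01)[:2];b=ray(c,311.5,198,z)[:2];d=a-b;print(z,a,b,np.arctan2(-d[0],d[1]))
# edges enlarge crop
cv2.imwrite("pics/w2c.png",cv2.resize(c["im"][55:225,220:400],None,fx=3.4,fy=3.4,interpolation=cv2.INTER_CUBIC))
E
```

```text
[[0.5048 0.2547]
 [0.6713 0.2272]
 [0.644  0.0584]
 [0.474  0.087 ]]
[0.57352835 0.15684719]
yaw -0.17078549107820845 -0.16508237563517555 0.17073759980088823 0.1705482114158455
0.066 [0.58403493 0.191284  ] [0.5672077  0.10865702] -0.20090559707853112
0.078 [0.58442508 0.19158854] [0.56824054 0.11216968] -0.20103434568464
0.09 [0.58481523 0.19189308] [0.56927338 0.11568233] -0.2011739260771983
```

View pics/w2c.png

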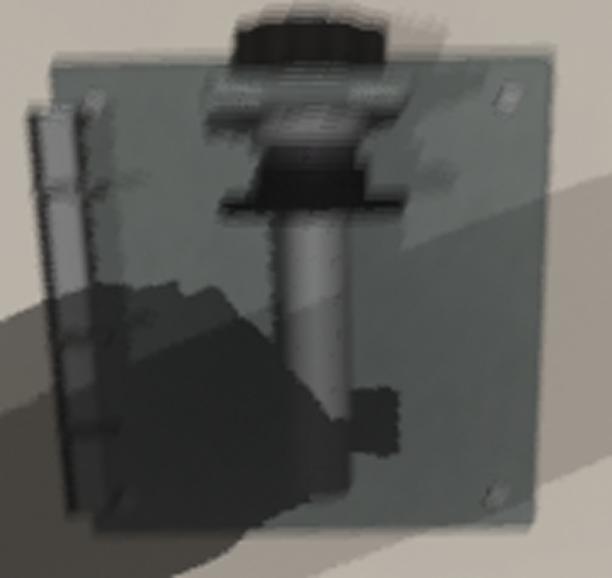

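```bash
python3 -m jog '[0,0,0,3,0,0,-0.01,0,0,0,3,0,0,0,0,0,0,3,0,0,0,0,0,0,2,0,0,0,0,0,0,0,0,0,0,0,0,0,0,0,0,0,0,0,0,0,0,0,0,0,0,0,0,0,0,0,0,0,0,0,0,0,0,0,0,0,0,0,0,0]' 20; python3 - <<'E'
from h import *
print(st()); M=R.from_rotvec(env.state()["ee_rot"]).as_matrix()
print("yaw",np.arctan2(M[1,0],M[0,0]), M.T@(np.array([.5725,.150,0])-env.state()["ee_pos"]))
E
```

```text
t: 3.35
ee_pos: [0.5797, 0.1244, 0.122]
ee_rot: [2.402, 2.024, 0.002]
contact_force: [0.1, 0.1, -0.7]
grip_width: 0.0001
gripper_force: 0.0
(3.35, array([0.5797, 0.1244, 0.122 ]), array([2.402e+00, 2.024e+00, 2.000e-03]), array([ 0.1,  0.1, -0.7]), array([ 0.21,  0.27, -0.1 ,  1.2 ,  0.  ,  1.95]), 0.0001)
yaw 1.4007288226107426 [ 0.02398966 -0.01157671  0.12197303]
```

```bash
python3 -m jog '[0,1.2,-0.6,0,0,0,0,0,1.2,-0.56,0.6,0,0,0,0,0,0,0.6,0,0,0,0,0,0,0.4,0,0,0,0,0,0,0.3,0,0,0,0,0,0,0.2,0,0,0,0,0,0,0.2,0,0,0,0,0,0,0.2,0,0,0,0,0,0,0.1,0,0,0,0,0,0,0.1,0,0,0]'
python3 -m jog '[0,0,0,0.2,0,0,0,0,0,0,0.2,0,0,0,0,0,0,0.1,0,0,0,0,0,0,0.1,0,0,0,0,0,0,0.1,0,0,0,0,0,0,0.1,0,0,0,0,0,0,0.1,0,0,0,0,0,0,0.1,0,0,0,0,0,0,0,0,0,0,0,0,0,0,0,0,0]'
```

```text
t: 4.35
ee_pos: [0.5721, 0.1498, 0.0943]
ee_rot: [2.402, 2.024, 0.0]
contact_force: [-0.6, 0.3, 0.5]
grip_width: 0.0001
gripper_force: 0.0
t: 5.35
ee_pos: [0.572, 0.1499, 0.0843]
ee_rot: [-2.402, -2.025, -0.0]
contact_force: [-0.8, 0.7, 0.9]
grip_width: -0.0002
gripper_force: 0.0
```

```bash
python3 -m jog '[0,0,0,0.1,0,0,0,0,0,0,0.1,0,0,0,0,0,0,0.1,0,0,0,0,0,0,0.1,0,0,0,0,0,0,0.05,0,0,0,0,0,0,0.05,0,0,0,0,0,0,0.05,0,0,0,0,0,0,0.05,0,0,0,0,0,0,0,0,0,0,0,0,0,0,0,0,0]'
```

```text
t: 6.35
ee_pos: [0.5721, 0.1499, 0.0783]
ee_rot: [2.402, 2.025, 0.0]
contact_force: [0.2, 0.4, -0.4]
grip_width: 0.0003
gripper_force: 0.0
```

```bash
python3 -m jog '[0,0,0,0.1,0,0,0,0,0,0,0.05,0,0,0,0,0,0,0.05,0,0,0,0,0,0,0.05,0,0,0,0,0,0,0.05,0,0,0,0,0,0,0,0,0,0,0,0,0,0,0,0,0,0,0,0,0,0,0,0,0,0,0,0,0,0,0,0,0,0,0,0,0,0]'
```

```text
t: 7.35
ee_pos: [0.5723, 0.15, 0.0774]
ee_rot: [2.401, 2.024, 0.003]
contact_force: [-5.1, -0.8, 12.2]
grip_width: -0.0004
gripper_force: 6.1
```

```bash
python3 -m jog '[50,0,0,-0.5,0,0,0,50,0,0,-0.5,0,0,0,50,0,0,0,0,0,0,50,0,0,0,0,0,0,50,0,0,0.6,0,0,0,50,0,0,0.6,0,0,0,50,0,0,0.6,0,0,0,50,0,0,0.6,0,0,0,50,0,0,0,0,0,0,50,0,0,0,0,0,0]' 20
python3 -m jog '[0,0,0,0,0,0,0,0,0,0,0,0,0,0,0,0,0,0,0,0,0,0,0,0,0,0,0,0,0,0,0,0,0,0,0,0,0,0,0,0,0,0,0,0,0,0,0,0,0,0,0,0,0,0,0,0,0,0,0,0,0,0,0,0,0,0,0,0,0,0]' 20
```

```text
t: 8.35
ee_pos: [0.5719, 0.1499, 0.061]
ee_rot: [-2.402, -2.025, 0.001]
contact_force: [0.7, 0.8, 0.2]
grip_width: 0.0427
gripper_force: 0.0
t: 9.35
ee_pos: [0.5756, 0.1495, 0.0624]
ee_rot: [2.399, 2.021, 0.007]
contact_force: [9.1, -1.8, -3.9]
grip_width: 0.0187
gripper_force: 24.3
```

```bash
python3 -m jog '[0,0,0.4,0,0,0,0,0,0,0,0,0,0,0,0,0,0,0,0,0,0,0,0,0,0,0,0,0,0,0,0,0,0,0,0,0,0,0,0,0,0,0,0,0,0,0,0,0,0,0,0,0,0,0,0,0,0,0,0,0,0,0,0,0,0,0,0,0,0,0]' 20
```

```text
t: 10.35
ee_pos: [0.5757, 0.1494, 0.0624]
ee_rot: [-2.401, -2.025, -0.001]
contact_force: [-3.2, -1.2, 6.3]
grip_width: 0.0192
gripper_force: 25.1
```

```bash
python3 -m jog '[50,0,0,0,0,0,0,50,0,0,0,0,0,0,50,0,0,-1.3,0,0,0,50,0,0,-1.3,0,0,0,0,0,0,0,0,0,0,0,0,0,0,0,0,0,0,0,0,0,0,0,0,0,0,0,0,0,0,0,0,0,0,0.4,0,0,0,0,0,0,0.3,0,0,0]' 20
python3 -m jog '[0,0,0,0.1,0,0,0,0,0,0,0.1,0,0,0,0,0,0,0.05,0,0,0,0,0,0,0.05,0,0,0,0,0,0,0.05,0,0,0,0,0,0,0.05,0,0,0,0,0,0,0,0,0,0,0,0,0,0,0,0,0,0,0,0,0,0,0,0,0,0,0,0,0,0,0]' 20
```

```text
t: 11.35
ee_pos: [0.5758, 0.1492, 0.0796]
ee_rot: [-2.402, -2.025, 0.001]
contact_force: [0.0, -0.6, -0.3]
grip_width: -0.0003
gripper_force: 0.0
t: 12.35
ee_pos: [0.576, 0.1492, 0.0775]
ee_rot: [2.402, 2.025, 0.001]
contact_force: [-3.5, -1.4, 7.8]
grip_width: 0.0001
gripper_force: 3.8
```

```bash
python3 -m jog '[0,0,0,-4,0,0,0,0,0,0,-4,0,0,0,100,-4.5,1.3,-4,0,0,0,100,-5,1.3,0,0,0,0,100,-5,1.3,0,0,0,0,100,-5,1.3,0,0,0,0,100,-5,1.3,0,0,0,0,100,-5,1.3,0,0,0,0,100,-4,1.3,0,0,0,-0.11,100,0,0,0,0,0,-0.11]' 40
python3 - <<'E'
from h import *
for i in range(3): c=cam("wrist")
print(st()); cv2.imwrite("pics/w3.png",c["im"]); np.save("w3.npy",c,allow_pickle=True)
E
```

```text
t: 13.35
ee_pos: [0.6075, -0.1844, 0.1881]
ee_rot: [2.166, 2.274, -0.001]
contact_force: [1.1, -0.1, 1.0]
grip_width: 0.0855
gripper_force: 0.0
(13.5, array([ 0.6072, -0.1798,  0.1885]), array([-2.169, -2.272, -0.   ]), array([ 0.1,  0.2, -0.2]), array([-0.29,  0.34,  0.13,  1.37,  0.  ,  1.24]), 0.0854)
```

View pics/w3.png

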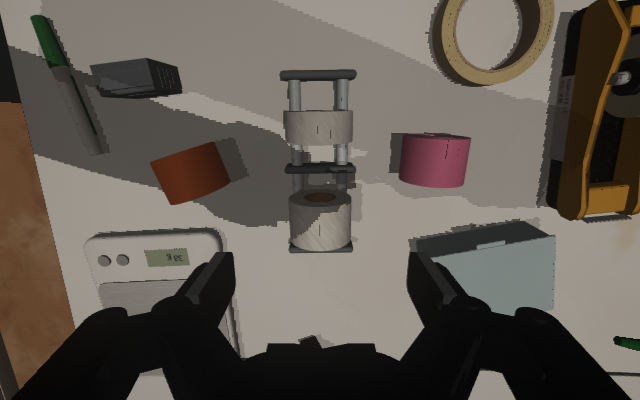

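```bash
python3 - <<'E'
from h import *
c=np.load("w3.npy",allow_pickle=True).item()
print("wide crest ends",ray(c,320,209,.075),ray(c,320,248,.075),"bore",ray(c,320,197,.043))
print("narrow crest ends",ray(c,318,115,.075),ray(c,318,144,.075))
print("plates",ray(c,318,75,.026),ray(c,320,169,.026))
for n in(206,209,212,245,248,251): print(n,c["im"][n,300:340].mean().round(1),end=" ")
print(c["im"][180:262:2,310:330].mean((1,2)).round(0))
print("cap",[ray(c,*q,.056)[:2].round(3) for q in((92,65),(150,58),(155,92),(95,97))])
M=R.from_rotvec(env.state()["ee_rot"]).as_matrix();print(np.arctan2(M[1,0],M[0,0]),M.T@(np.array([.606,-.215,.024])-env.state()["ee_pos"]),st()[1])
E
```

```text
wide crest ends [ 0.60702806 -0.1938641   0.075     ] [ 0.6089237  -0.23319076  0.075     ] bore [ 0.60688353 -0.19197715  0.043     ]
narrow crest ends [ 0.60137687 -0.1112419   0.075     ] [ 0.60248034 -0.13512394  0.075     ]
plates [ 0.59932888 -0.07555266  0.026     ] [ 0.60562707 -0.16650134  0.026     ]
206 58.2 209 75.5 212 88.2 245 139.9 248 135.3 251 73.8 [ 78.  86.  69.  57.  57.  45.  42.  33.  33.  34.  32.  45.  47.  50.
  75.  75.  77. 108. 111. 117. 128. 135. 141. 139. 144. 144. 144. 144.
 147. 146. 146. 145. 145. 145. 145. 139.  70. 153. 152. 152. 153.]
cap [array([ 0.407, -0.08 ]), array([ 0.457, -0.072]), array([ 0.458, -0.099]), array([ 0.405, -0.106])]
1.6174587010138832 [-0.03516652 -0.00281983  0.16446687] [ 0.6072 -0.1798  0.1885]
```

```bash
python3 -m jog '[100,-3.5,-0.1,2,0,0,0,100,0,0,3.5,0,0,0,100,0,0,3.5,0,0,0,100,0,0,3.5,0,0,0,100,0,0,2.3,0,0,0,100,0,0,1.2,0,0,0,100,0,0,0.6,0,0,0,100,0,0,0.25,0,0,0,100,0,0,0,0,0,0,100,0,0,0,0,0,0]' 40
python3 -m jog '[0,0,0,0,0,0,0,0,0,0,0,0,0,0,0,0,0,0,0,0,0,0,0,0,0,0,0,0,0,0,0,0,0,0,0,0,0,0,0,0,0,0,0,0,0,0,0,0,0,0,0,0,0,0,0,0,0,0,0,0,0,0,0,0,0,0,0,0,0,0]' 40
```

```text
t: 14.5
ee_pos: [0.6089, -0.2145, 0.0217]
ee_rot: [2.164, 2.275, 0.001]
contact_force: [0.5, 0.0, 0.5]
grip_width: 0.0854
gripper_force: 0.0
t: 15.5
ee_pos: [0.608, -0.2146, 0.0214]
ee_rot: [2.165, 2.275, -0.0]
contact_force: [-3.2, -0.3, 5.5]
grip_width: 0.0627
gripper_force: 43.5
```

```bash
python3 -m jog '[0,0,0,-1.5,0,0,0,0,0,0,-3,0,0,0,0,0,0,-4,0,0,0,0,0,0,-2,0,0,0.11,0,2.5,-0.9,0,0,0,0.107,0,4.97,-1.7,0,0,0,0,0,4.97,-1.7,0,0,0,0,0,4.97,-1.7,0,0,0,0,0,4.97,-1.7,0,0,0,0,0,4.97,-1.7,0,0,0,0]' 60
python3 - <<'E'
from h import *
for i in range(4): cam("top")
print(st());s=env.state();M=R.from_rotvec(s["ee_rot"]).as_matrix();print("yaw",np.arctan2(M[1,0],M[0,0]),M.T@(np.array([.5622,.071,.048])-s["ee_pos"]))
E
```

```text
t: 16.5
ee_pos: [0.5596, 0.0597, 0.1263]
ee_rot: [2.399, 2.028, 0.001]
contact_force: [1.0, 1.0, -1.6]
grip_width: 0.062
gripper_force: 66.2
(16.7, array([0.56  , 0.0592, 0.1261]), array([2.396e+00, 2.031e+00, 1.000e-03]), array([ 0.2, -1. , -1.8]), array([ 0.11,  0.22, -0.16,  1.19, -0.  ,  1.84]), 0.0625)
yaw 1.4066407853200549 [0.01195292 0.00014887 0.07811223]
```

```bash
python3 -m jog '[0,0,0,2.6,0,0,0.006,0,0,0,2.6,0,0,0,0,0,0,1.9,0,0,0,0,0.6,0,0.7,0,0,0,0,0.6,0,0,0,0,0,0,0.5,0,0,0,0,0,0,0.5,0,0,0,0,0,0,0.5,0,0,0,0,0,0,0.4,0,0,0,0,0,0,0,0,0,0,0]' 60
python3 - <<'E'
from h import *
s=env.state();print(st());M=R.from_rotvec(s["ee_rot"]).as_matrix();y=np.array([.169,.986]);print("yaw",np.arctan2(M[1,0],M[0,0]),"local",(s["ee_pos"][:2]-[.5766,.1548])@y,(s["ee_pos"][:2]-[.5766,.1548])@[.986,-.169])
E
```

```text
(16.7, array([0.56  , 0.0592, 0.1261]), array([2.396e+00, 2.031e+00, 1.000e-03]), array([ 0.2, -1. , -1.8]), array([ 0.11,  0.22, -0.16,  1.19, -0.  ,  1.84]), 0.0625)
yaw 1.4066407853200549 local -0.09701457985871377 -0.00018737244484037658$: bad value
```

```bash
cat >> h.py <<'E'
def loc():
    s=env.state();M=R.from_rotvec(s["ee_rot"]).as_matrix();d=s["ee_pos"][:2]-[.5766,.1548]
    print("t",s["t"],"local x,y,z mm",(1e3*np.array([d@[.9856,-.169],d@[.169,.9856],s["ee_pos"][2]])).round(1),"yaw",np.arctan2(M[1,0],M[0,0]).round(3),"Ftool",(M.T@s["contact_force"]).round(1),"w",round(s["grip_width"],4))
E
python3 -m jog '[0,0,0,2.6,0,0,0.006, 0,0,0,2.6,0,0,0, 0,0,0,1.9,0,0,0, 0,0.6,0,0.7,0,0,0, 0,0.6,0,0,0,0,0, 0,0.5,0,0,0,0,0, 0,0.5,0,0,0,0,0, 0,0.5,0,0,0,0,0, 0,0.4,0,0,0,0,0, 0,0,0,0,0,0,0]' 60
python3 -c "from h import *;loc()"
```

```text
t: 17.7
ee_pos: [0.5657, 0.0891, 0.0476]
ee_rot: [2.404, 2.022, 0.001]
contact_force: [-0.1, -0.2, -1.2]
grip_width: 0.0625
gripper_force: 66.2
t 17.7 local x,y,z mm [  0.4 -66.6  47.6] yaw 1.399 Ftool [-0.2 -0.1  1.2] w 0.0625
```

```bash
python3 -m jog '[0,0.5,-0.03,0,0,0,0, 0,0.7,0,0,0,0,0, 0,0.7,0,0,0,0,0, 0,0.8,0,0,0,0,0, 0,0.8,0,0,0,0,0, 0,0.8,0,0,0,0,0, 0,0.8,0,0,0,0,0, 0,0.8,0,0,0,0,0, 0,0.7,0,0,0,0,0, 0,0.2,0,0,0,0,0]' 60
python3 -c "from h import *;loc()"
```

```text
t: 18.7
ee_pos: [0.577, 0.1563, 0.0472]
ee_rot: [-2.404, -2.022, -0.0]
contact_force: [0.7, 0.5, -2.7]
grip_width: 0.0625
gripper_force: 66.2
t 18.7 local x,y,z mm [ 0.2  1.6 47.2] yaw 1.399 Ftool [0.6 0.6 2.7] w 0.0625
```

```bash
python3 -m jog '[0,0.4,0,0,0,0,0, 0,0.4,0,0,0,0,0, 0,0.3,0,0,0,0,0, 0,0.2,0,0,0,0,0, 0,0,0,0,0,0,0, 0,0,0,0.2,0,0,0, 0,0,0,0.2,0,0,0, 0,0,0,0.14,0,0,0, 0,0,0,0,0,0,0, 0,0,0,0,0,0,0]' 60
python3 -c "from h import *;loc()"
```

```text
t: 19.7
ee_pos: [0.579, 0.168, 0.0418]
ee_rot: [2.405, 2.021, -0.001]
contact_force: [-1.3, -3.8, 0.3]
grip_width: 0.0624
gripper_force: 66.3
t 19.7 local x,y,z mm [ 0.1 13.4 41.8] yaw 1.398 Ftool [-3.9 -0.6 -0.3] w 0.0624
```

```bash
python3 -m jog '[100,0,0,0,0,0,0, 100,0,0,0,0,0,0, 100,0,0,-2,0,0,0, 100,0,0,-4.5,0,0,0, 100,-4.7,1.2,-4.5,0,0,0, 100,-4.7,1.2,0,0,0,0, 100,-4.7,1.2,0,0,0,0, 100,-4.7,1.2,0,0,0,0, 100,-4.7,1.2,0,0,0,0, 100,-4.7,1.2,0,0,0,0]' 40
python3 - <<'E'
from h import *
for i in range(3): c=cam("wrist")
loc(); print(st()[1]); np.save("w4.npy",c,allow_pickle=True)
t=cam("scene"); cv2.imwrite("pics/s4.png",t["im"])
c3=np.load("w3.npy",allow_pickle=True).item()
rs=lambda a,w,h:cv2.resize(a,(w,h),interpolation=cv2.INTER_CUBIC)
A=rs(c["im"],480,300); B=rs(c3["im"][40:120,70:200],320,200); u,v=map(int,proj(c,(.43,-.09,.03))); print(u,v)
y0=max(v-50,0);x0=max(u-80,0);B2=rs(c["im"][y0:y0+100,x0:x0+160],480,300)
S=rs(t["im"][150:240,240:440],667,300)[:, :] ; 
out=np.zeros((600,800,3),np.uint8); out[:300,:480]=A; out[:200,480:]=B; out[300:,:480]=B2; S=rs(t["im"][155:235,355:435],320,320); out[200:400,480:]=rs(t["im"][160:210,290:370],320,200); out[400:,480:]=rs(t["im"][175:240,340:444],320,200)
cv2.imwrite("pics/m4.png",out)
E
```

```text
t: 20.7
ee_pos: [0.601, -0.1115, 0.1413]
ee_rot: [2.404, 2.022, 0.003]
contact_force: [1.2, -0.3, -0.1]
grip_width: 0.0854
gripper_force: 0.0
t 20.85 local x,y,z mm [  69.  -259.4  140.8] yaw 1.393 Ftool [ 0.  -0.1  0. ] w 0.0853
[ 0.6008 -0.1125  0.1408]
128 202
```

View pics/m4.png

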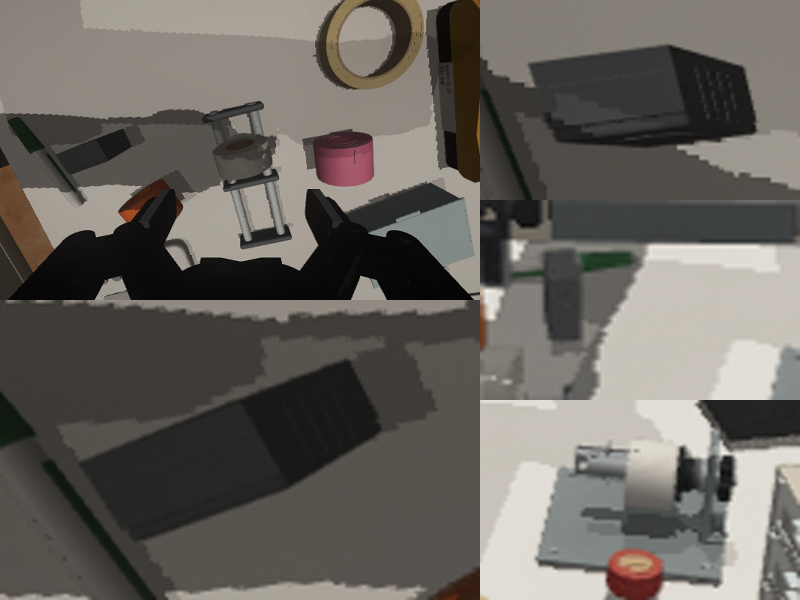

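The montage shows the wide roll on the spindle against the disc, with the bump visible in front of it. The cap's bored face still can't be seen. I grasp the narrow roll next.

```bash
python3 -m jog '[100,-1,0.3,0,0,0,-0.11, 100,0,0,2,0,0,-0.11, 100,0,0,3,0,0,0, 100,0,0,3,0,0,0, 100,0,0,2,0,0,0, 100,0,0,1.2,0,0,0, 100,0,0,0.6,0,0,0, 100,0,0,0.15,0,0,0, 100,0,0,0,0,0,0, 100,0,0,0,0,0,0]' 40
python3 -m jog '[0,0,0,0,0,0,0, 0,0,0,0,0,0,0, 0,0,0,0,0,0,0, 0,0,0,0,0,0,0, 0,0,0,0,0,0,0, 0,0,0,0,0,0,0, 0,0,0,0,0,0,0, 0,0,0,0,0,0,0, 0,0,0,0,0,0,0, 0,0,0,0,0,0,0]' 40
```

```text
t: 21.9
ee_pos: [0.6026, -0.1205, 0.0226]
ee_rot: [2.167, 2.272, 0.002]
contact_force: [0.0, 0.3, -0.1]
grip_width: 0.0855
gripper_force: 0.0
t: 22.9
ee_pos: [0.6021, -0.1206, 0.0224]
ee_rot: [2.168, 2.272, 0.001]
contact_force: [-2.1, 0.7, 6.3]
grip_width: 0.0627
gripper_force: 43.2
```

```bash
python3 -m jog '[0,0,0,-1.5,0,0,0, 0,0,0,-3,0,0,0, 0,0,0,-4,0,0,0, 0,0,0,-2.3,0,0,0.11, 0,0,0,0,0,0,0.107, 0,3.5,-1.44,0,0,0,0, 0,3.5,-1.44,0,0,0,0, 0,3.5,-1.44,0,0,0,0, 0,3.5,-1.44,0,0,0,0, 0,3.5,-1.44,0,0,0,0]' 60
python3 - <<'E'
from h import *
for i in range(3): c=cam("wrist")
loc(); print(st()[1]); np.save("w5.npy",c,allow_pickle=True)
print(proj(c,(.43,-.09,.028)))
E
```

```text
t: 23.9
ee_pos: [0.5599, 0.0654, 0.1293]
ee_rot: [2.403, 2.024, 0.0]
contact_force: [0.8, -0.2, -0.8]
grip_width: 0.0621
gripper_force: 65.6
t 24.05 local x,y,z mm [ -1.4 -90.4 129.3] yaw 1.404 Ftool [-0.   1.   1.2] w 0.062
[0.5599 0.0659 0.1293]
(np.float64(222.93113987251564), np.float64(361.78702194584764))
```

```bash
python3 -m jog '[0,0,0.14,2.6,0,0,0.004, 0,0,0,2.6,0,0,0, 0,0,0,1.9,0,0,0, 0,0.5,0,0.9,0,0,0, 0,0.6,0,0,0,0,0, 0,0.6,0,0,0,0,0, 0,0.6,0,0,0,0,0, 0,0.6,0,0,0,0,0, 0,0.6,0,0,0,0,0, 0,0.2,0,0,0,0,0]' 60
python3 -c "from h import *;loc()"
```

```text
t: 25.05
ee_pos: [0.5686, 0.1013, 0.0498]
ee_rot: [2.405, 2.021, 0.001]
contact_force: [-0.6, 0.2, -0.6]
grip_width: 0.0627
gripper_force: 65.7
t 25.05 local x,y,z mm [  1.2 -54.1  49.8] yaw 1.398 Ftool [ 0.1 -0.6  0.6] w 0.0627
```

```bash
python3 -m jog '[0,0.3,-0.1,0.08,0,0,0, 0,0.5,0,0,0,0,0, 0,0.5,0,0,0,0,0, 0,0.5,0,0,0,0,0, 0,0.5,0,0,0,0,0, 0,0.5,0,0,0,0,0, 0,0.4,0,0,0,0,0, 0,0.2,0,0,0,0,0, 0,0.1,0,0,0,0,0, 0,0,0,0,0,0,0]' 60
python3 -c "from h import *;loc()"
```

```text
t: 26.05
ee_pos: [0.5732, 0.1346, 0.0485]
ee_rot: [2.406, 2.019, -0.001]
contact_force: [-0.8, -3.2, 0.9]
grip_width: 0.062
gripper_force: 65.7
t 26.05 local x,y,z mm [  0.1 -20.4  48.5] yaw 1.396 Ftool [-3.3 -0.2 -0.9] w 0.062
```

```bash
python3 -m jog '[0,0.1,0,0,0,0,0, 0,0.1,0,0,0,0,0, 0,0,0,0.2,0,0,0, 0,0,0,0.2,0,0,0, 0,0,0,0.18,0,0,0, 0,0,0,0,0,0,0, 0,0,0,0,0,0,0, 0,0,0,0,0,0,0, 0,0,0,0,0,0,0, 0,0,0,0,0,0,0]' 60
python3 -c "from h import *;loc()"
```

```text
t: 27.05
ee_pos: [0.5738, 0.1366, 0.0429]
ee_rot: [2.406, 2.019, -0.0]
contact_force: [-0.4, -5.4, 1.7]
grip_width: 0.0621
gripper_force: 65.7
t 27.05 local x,y,z mm [  0.3 -18.4  42.9] yaw 1.396 Ftool [-5.4  0.5 -1.7] w 0.0621
```

```bash
python3 -m jog '[100,0,0,0,0,0,0, 100,0,0,0,0,0,0, 100,0,0,-2,0,0,0, 100,0,0,-4.5,0,0,0, 100,0,0,-4.5,0,0,0, 0,-3.1,1.95,0,0,0,0, 0,-3.1,1.95,0,0,0,0, 0,-3.1,1.95,0,0,0,0, 0,-3.1,1.95,0,0,0,0, 0,0,0,0,0,0,0]' 60
python3 - <<'E'
from h import *
for i in range(2): c=cam("wrist")
loc(); print(st()[1]); np.save("w6.npy",c,allow_pickle=True)
u,v=map(int,proj(c,(.432,-.089,.028)));print(u,v)
t=cam("scene")["im"]
rs=lambda a,w,h:cv2.resize(a,(w,h),interpolation=cv2.INTER_CUBIC)
x0=max(u-75,0);y0=min(max(v-70,0),260)
g=c["im"][y0:y0+140,x0:x0+150].astype(float)*2.0
out=np.zeros((560,800,3),np.uint8); out[:,:480]=rs(np.clip(g,0,255).astype(np.uint8),480,560)
out[:200,480:]=rs(t[175:240,340:444],320,200); out[200:400,480:]=rs(c["im"],320,200)
cv2.imwrite("pics/m6.png",out)
E
```

```text
t: 28.05
ee_pos: [0.6305, -0.0017, 0.1525]
ee_rot: [2.409, 2.015, 0.001]
contact_force: [-0.6, 0.3, -0.6]
grip_width: 0.0118
gripper_force: 0.0
t 28.15 local x,y,z mm [  77.8 -142.5  152.5] yaw 1.396 Ftool [ 0.7 -0.8 -0.3] w -0.0001
[0.6292 0.0012 0.1525]
151 303
```

View pics/m6.png

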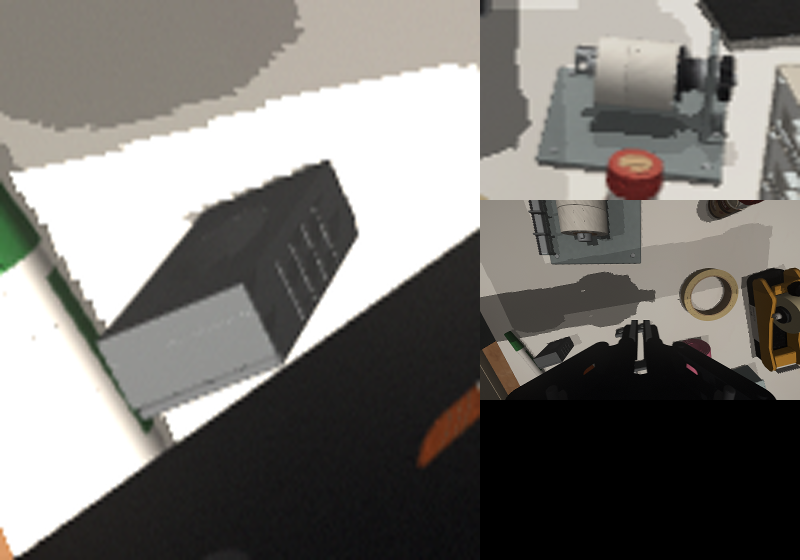

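```bash
python3 - <<'E'
from h import *
c=np.load("w6.npy",allow_pickle=True).item()
g=cv2.cvtColor(c["im"],cv2.COLOR_BGR2GRAY).astype(np.float32)
# +y face (world) corners, cap yaw .15
ct=np.array([.432,-.089]);xx=np.array([np.cos(.15),np.sin(.15)]);yy=np.array([-np.sin(.15),np.cos(.15)])
for z in range(54,0,-4):
    row=[]
    for x in range(-23,25,3):
        p=np.r_[ct+yy*.013+xx*x/1e3,z/1e3]; u,v=proj(c,p); row.append(int(g[int(round(v)),int(round(u))]))
    print(z,row)
E
```

```text
54 [32, 30, 30, 30, 30, 33, 31, 31, 30, 30, 29, 30, 48, 37, 36, 33]
50 [34, 29, 30, 29, 30, 28, 29, 29, 28, 28, 28, 28, 29, 29, 28, 28]
46 [36, 30, 29, 29, 30, 28, 29, 29, 29, 29, 29, 28, 29, 28, 29, 30]
42 [30, 30, 29, 30, 28, 29, 30, 28, 30, 28, 28, 29, 28, 28, 28, 30]
38 [40, 30, 29, 29, 28, 28, 28, 30, 30, 28, 28, 30, 29, 29, 28, 30]
34 [29, 30, 29, 28, 27, 29, 29, 30, 31, 30, 32, 32, 29, 29, 29, 29]
30 [42, 29, 30, 29, 29, 30, 31, 31, 31, 32, 32, 33, 30, 29, 29, 29]
26 [29, 30, 29, 30, 30, 30, 31, 31, 33, 32, 32, 33, 29, 30, 29, 30]
22 [29, 28, 29, 30, 31, 30, 31, 32, 32, 33, 33, 33, 29, 29, 29, 31]
18 [30, 30, 29, 31, 30, 32, 33, 33, 32, 33, 32, 33, 29, 29, 29, 29]
14 [48, 30, 29, 29, 30, 32, 36, 31, 31, 32, 29, 29, 29, 30, 30, 30]
10 [30, 29, 28, 29, 29, 30, 29, 29, 29, 29, 29, 29, 29, 29, 29, 29]
6 [29, 29, 29, 29, 29, 29, 29, 29, 30, 29, 29, 30, 29, 30, 29, 31]
2 [33, 48, 28, 30, 33, 34, 29, 30, 29, 33, 30, 29, 30, 29, 30, 30]
```

The bore shows as a faint round patch on the cap's face towards world +y, so that is its +y face. Both rolls are on the spindle. Now I grasp the cap across its width.

```bash
python3 -m jog '[100,0,0,0,0,0,-0.108, 100,0,0,0,0,0,-0.108, 100,0,0,0,0,0,-0.108, 100,-1.2,-4.1,0,0,0,0, 100,-1.3,-4.2,0,0,0,0, 100,-1.3,-4.2,0,0,0,0, 100,-1.3,-4.2,0,0,0,0, 100,-1.3,-4.2,0,0,0,0, 100,0,0,0,0,0,0, 100,0,0,0,0,0,0]' 40
python3 - <<'E'
from h import *
c=cam("wrist"); loc(); print(st()[1]); np.save("w7.npy",c,allow_pickle=True); cv2.imwrite("pics/w7.png",c["im"])
s=env.state();M=R.from_rotvec(s["ee_rot"]).as_matrix();print(M.T@(np.array([.4326,-.093,.014])-s["ee_pos"]))
print(proj(c,(.432,-.089,.056)))
E
```

```text
t: 29.2
ee_pos: [0.4316, -0.0924, 0.1534]
ee_rot: [2.047, 2.381, 0.002]
contact_force: [1.1, 0.1, 1.2]
grip_width: 0.0855
gripper_force: 0.0
t 29.25 local x,y,z mm [-100.4 -267.9  153.3] yaw 1.722 Ftool [-0.9  0.2  0. ] w 0.0855
[ 0.4324 -0.0923  0.1533]
[-0.00072322 -0.00017155  0.13933514]
(np.float64(321.7542532710361), np.float64(196.95135702132495))
```

View pics/w7.png

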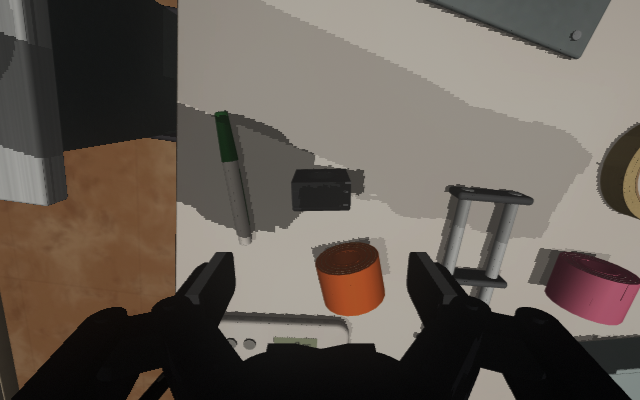

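The cap's top is centred at (322,196), as predicted, and the orange decoy at (350,278) is clear of the fingers. I descend and grip.

```bash
python3 -m jog '[100,0,0,3,0,0,0, 100,0,0,3.5,0,0,0, 100,0,0,3.5,0,0,0, 100,0,0,2,0,0,0, 100,0,0,1,0,0,0, 100,0,0,0.6,0,0,0, 100,0,0,0.3,0,0,0, 0,0,0,0,0,0,0, 0,0,0,0,0,0,0, 0,0,0,0,0,0,0]' 30
python3 -m jog '[0,0,0,0,0,0,0, 0,0,0,0,0,0,0, 0,0,0,0,0,0,0, 0,0,0,0,0,0,0, 0,0,0,0,0,0,0, 0,0,0,0,0,0,0, 0,0,0,0,0,0,0, 0,0,0,0,0,0,0, 0,0,0,0,0,0,0, 0,0,0,0,0,0,0]' 80
```

```text
t: 30.25
ee_pos: [0.4327, -0.0933, 0.0148]
ee_rot: [2.048, 2.38, 0.002]
contact_force: [-0.2, 0.3, 0.0]
grip_width: 0.0492
gripper_force: 31.1
t: 31.25
ee_pos: [0.4328, -0.0933, 0.0149]
ee_rot: [2.048, 2.38, 0.002]
contact_force: [0.2, 0.7, 6.3]
grip_width: 0.0497
gripper_force: 82.4
```

```bash
python3 -m jog '[0,0,0,-1,0,0,0, 0,0,0,-3,0,0,0, 0,0,0,-4,0,0,0.108, 0,0,0,-3,0,0,0.108, 0,0,0,0,0,0,0.106, 0,4.7,2.5,0,0,0,0, 0,4.7,2.5,0,0,0,0, 0,4.7,2.5,0,0,0,0, 0,4.7,2.5,0,0,0,0, 0,0,0,0,0,0,0]' 80
python3 - <<'E'
from h import *
for i in range(3): cam("top")
loc()
E
```

```text
t: 32.25
ee_pos: [0.5576, 0.069, 0.1235]
ee_rot: [-2.399, -2.028, -0.003]
contact_force: [-0.3, 0.1, -0.8]
grip_width: 0.0494
gripper_force: 83.0
t 32.4 local x,y,z mm [ -6.9 -92.4 123.7] yaw 1.4 Ftool [-0.4 -0.5  1. ] w 0.0492
```

```bash
python3 -m jog '[0,0,0.35,2,0,0,0, 0,0,0.35,2.5,0,0,0, 0,0,0,1.6,0,0,0, 0,0.4,0,0.6,0,0,0, 0,0.6,0,0,0,0,0, 0,0.6,0,0,0,0,0, 0,0.6,0,0,0,0,0, 0,0.5,0,0,0,0,0, 0,0.3,0,0,0,0,0, 0,0,0,0,0,0,0]' 80
python3 -c "from h import *;loc()"
```

```text
t: 33.4
ee_pos: [0.5669, 0.0938, 0.057]
ee_rot: [2.403, 2.023, 0.001]
contact_force: [0.3, -0.8, -1.4]
grip_width: 0.0493
gripper_force: 83.0
t 33.4 local x,y,z mm [  0.8 -61.8  57. ] yaw 1.4 Ftool [-0.8  0.4  1.4] w 0.0493
```

```bash
python3 -m jog '[0,0.3,-0.07,0.05,0,0,0, 0,0.3,0,0,0,0,0, 0,0.3,0,0,0,0,0, 0,0.2,0,0,0,0,0, 0,0.2,0,0,0,0,0, 0,0.1,0,0,0,0,0, 0,0.1,0,0,0,0,0, 0,0,0,0,0,0,0, 0,0,0,0,0,0,0, 0,0,0,0,0,0,0]' 80
python3 -c "from h import *;loc()"
```

```text
t: 34.4
ee_pos: [0.5682, 0.107, 0.0562]
ee_rot: [2.404, 2.021, -0.003]
contact_force: [-2.6, -6.3, 1.6]
grip_width: 0.0491
gripper_force: 82.9
t 34.4 local x,y,z mm [ -0.2 -48.6  56.2] yaw 1.398 Ftool [-6.7 -1.4 -1.6] w 0.0491
```

```bash
python3 -m jog '[0,0.1,0,0,0,0,0, 0,0.1,0,0,0,0,0, 0,0.1,0,0,0,0,0, 0,0,0,0,0,0,0, 0,0,0,0,0,0,0, 0,0,0,0,0,0,0, 0,0,0,0,0,0,0, 0,0,0,0,0,0,0, 0,0,0,0,0,0,0, 0,0,0,0,0,0,0]' 80
python3 -c "from h import *;loc()"
```

```text
t: 35.4
ee_pos: [0.5684, 0.1087, 0.0562]
ee_rot: [2.403, 2.019, -0.006]
contact_force: [-2.8, -10.1, 2.2]
grip_width: 0.0492
gripper_force: 83.0
t 35.4 local x,y,z mm [ -0.3 -46.8  56.2] yaw 1.397 Ftool [-10.5  -1.   -2.1] w 0.0492
```

```bash
python3 -m jog '[0,0.05,0.03,0.1,0,0,0, 0,0,0,0.1,0,0,0, 0,0,0,0.1,0,0,0, 0,0,0,0.1,0,0,0, 0,0,0,0.1,0,0,0, 0,0,0,0.1,0,0,0, 0,0,0,0,0,0,0, 0,0,0,0,0,0,0, 0,0,0,0,0,0,0, 0,0,0,0,0,0,0]' 80
python3 -c "from h import *;loc()"
```

```text
t: 36.4
ee_pos: [0.5695, 0.1085, 0.0508]
ee_rot: [2.403, 2.017, -0.005]
contact_force: [-1.9, -12.6, 4.2]
grip_width: 0.0493
gripper_force: 83.4
t 36.4 local x,y,z mm [  0.8 -46.9  50.8] yaw 1.397 Ftool [-12.8   0.3  -4.2] w 0.0493
```

```bash
python3 -m jog '[0,-0.2,0,0.03,0,0,0, 0,-0.2,0,0,0,0,0, 0,-0.2,0,0,0,0,0, 0,-0.2,0,0,0,0,0, 0,-0.1,0,0,0,0,0, 0,-0.1,0,0,0,0,0, 0,0,0,0,0,0,0, 0,0,0,0,0,0,0, 0,0,0,0,0,0,0, 0,0,0,0,0,0,0]' 80
python3 -c "from h import *;loc()"
```

```text
t: 37.4
ee_pos: [0.5687, 0.1044, 0.0504]
ee_rot: [-2.4, -2.023, -0.008]
contact_force: [2.4, 8.4, 0.1]
grip_width: 0.0491
gripper_force: 83.0
t 37.4 local x,y,z mm [  0.8 -51.1  50.4] yaw 1.401 Ftool [ 8.7  1.  -0.1] w 0.0491
```

It's hooked: pulling back meets 8.7 N of resistance. I ease off, release and lift clear.

```bash
python3 -m jog '[0,0.2,0,0,0,0,0, 0,0.1,-0.05,0,0,0,0, 0,0,0,0,0,0,0, 100,0,0,0,0,0,0, 100,0,0,0,0,0,0, 100,0,0,0,0,0,0, 100,0,0,-1,0,0,0, 100,0,0,-3,0,0,0, 100,0,0,-4,0,0,0, 100,0,0,-4,0,0,0]' 20
python3 - <<'E'
from h import *
for i in range(3): c=cam("wrist")
loc(); t=cam("scene")["im"]; cv2.imwrite("pics/w8.png",c["im"])
y=np.array([.169,.9856]);O=np.array([.5766,.1548]); 
# expected parts: brightness profile along the crest in the wrist picture
for ly in range(-64,44,4):
    for h in (.092,):
        u,v=proj(c,np.r_[O+y*ly/1e3,h]); print(ly,c["im"][int(v),int(u)].tolist() if 0<=v<400 else None,end="; ")
out=np.zeros((600,800,3),np.uint8);out[:300,:480]=cv2.resize(c["im"],(480,300));out[300:,:]=cv2.resize(t[170:245,300:500],(800,300),interpolation=cv2.INTER_CUBIC);cv2.imwrite("pics/m8.png",out)
E
```

```text
t: 38.4
ee_pos: [0.5671, 0.1046, 0.1716]
ee_rot: [-2.403, -2.022, 0.001]
contact_force: [0.2, -0.1, -0.8]
grip_width: 0.0856
gripper_force: 0.0
t 38.55 local x,y,z mm [  1.4 -50.3 173.9] yaw 1.399 Ftool [0.2 0.5 0.2] w 0.0858
-64 [131, 139, 146]; -60 [131, 139, 146]; -56 [33, 34, 34]; -52 [30, 32, 33]; -48 [31, 32, 32]; -44 [30, 31, 31]; -40 [30, 31, 31]; -36 [30, 32, 32]; -32 [123, 132, 139]; -28 [125, 136, 143]; -24 [128, 138, 145]; -20 [127, 138, 145]; -16 [124, 133, 140]; -12 [122, 132, 139]; -8 [125, 134, 142]; -4 [127, 137, 144]; 0 [143, 154, 162]; 4 [142, 154, 162]; 8 [144, 156, 162]; 12 [151, 163, 170]; 16 [153, 165, 170]; 20 [147, 159, 167]; 24 [149, 160, 169]; 28 [141, 153, 161]; 32 [145, 156, 164]; 36 [143, 155, 164]; 40 [28, 29, 31];
```

```bash
python3 -c "from cell import hand_in;print(hand_in())"
```

```text
the job is handed in; nothing more can be done
None
```

I handed the job in at about 38.6 s: both rolls are on the spindle, and the cap is released and hooked behind the bump (it resisted an 8.7 N pull back). The last camera check put its centre at about stand y = -46 mm and the disc about 5 mm back; no verdict came back.

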